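# Fetch the pot from the middle of the glaze caddy

## Robot

A 6-joint arm with a two-finger parallel gripper is mounted at the origin on a cart in front of the work surface, level with it; the furniture and walls round the work are solid. World frame = base frame: x ahead of the robot, y to its left, z up, the work surface at z = 0. Lengths are in m, angles in rad, forces in N, time in s.
With the tool pointing down it reaches from about 0.35 to 0.85 m from the base axis. Payload 8.1 kg.
Tool frame: the origin (TCP) lies midway between the tips of the shut fingers; the grasp point (between the pads) lies robot.grasp_offset behind it (robot.grasp_offset is the distance from the TCP to the grasp point, in m); z points along the fingers, y is the direction in which the jaws open and shut (so a half turn about z gives the same grasp; the last joint's range is limited). The gripper opens to 93 mm and grips with 3 to 60 N. Pads are 15 mm wide; open, the fingers measure 128 mm over their backs; the gripper's body (75 mm by 188 mm) begins 65 mm behind the grasp point.
Start: joints at [1.061, 0.13, 1.488, -0, 1.523, -0.085], TCP at [0.247, 0.547, 0.219] pointing down, gripper open.
Joint ranges: [-2.96, 2.96], [-0.89, 2.26], [0.02, 2.5], [-1.34, 4.48], [0, 2.73], [-2.66, 2.66]. Speed limits (rad/s): [2.39, 2.39, 2.79, 3.14, 3.14, 3.14].

## Interface

Orientations are given as a rotation vector (axis times angle).
In Python, from plant import robot gives the robot as it stands.
- The arm moves only by the shell command python3 -m handwheel 'ROWS' [OPENING] [FORCE]. ROWS is text: rows parted by semicolons, each of 6 numbers parted by spaces: the shift along the world's x, y, z each as a share of 0.3 m, from -1 to 1, then the turn, a rotation vector about the world's x, y, z each as a share of 45 degrees, from -1 to 1. A call has 1 to 5 rows; each row is the pose to reach, as a shift and turn from the pose commanded when the call began; what a row does not reach only later rows make up. A row lasts 1/10 s, in which the tool goes at most 50 mm and 8.59 degrees, less where a joint would pass 70% of its speed; a pose out of reach is approached as far as the arm can. A call with a number of a shift or a turn outside -1 to 1 is refused whole. A call with a gripper value outside its range is refused whole. OPENING is the closure, from -1 (fully open) to 1 (shut), set as the call begins (- or left out, the last holds). The fingers move at their own pace and stop on an object; FORCE is the grip in N (left out, the last holds). Time passes only in rows, so rows that repeat a pose let the fingers close. It gives the time, the measured TCP pose, the force and the opening at its end, in the units of the state.
- robot.read_state(): the state, without advancing time (a new reading comes with each control period).
- robot.read_camera(name): name is "side" or "top"; returns (picture, depth): 480x640x3 uint8, red, green, blue; 480x640 float32, m along the optical axis (not along the pixel's ray), 0 where there is no reading.
- robot.camera_model(name): a dict with "camera_matrix" (3x3 intrinsics, pixels), "pose" (4x4, takes a point from camera to world coordinates). Camera axes: x right, y down, z forward; pixel columns grow to the right and rows downward; lengths in m; the calibration is good to about 2 mm. A picture is of the moment at which its call begins. camera_model takes no time and is no camera call.
- robot.close_job(): hands the job in, once; it reports no verdict.
Trained networks look in the newest picture that a camera, given by its name, has taken for a name from the list of things; names that differ only in an ending like _2 or _b are one class to them, and where a whole thing is asked for, a point or a joint stands for the part that bears it (a point fixed in the world has none). Each returns a list of dicts, best first, with "conf" (0 to 1); they miss things now and then, are a little off and sometimes report something else, mostly with a low value. They report only what shows in the picture. A call takes as long as a camera call. They do not tell look-alikes from the thing itself.
- robot.look_for(camera, query): "rect" ([centre column, centre row, width, height] in pixels, round what is visible of it).
- robot.silhouettes(camera, query): "pixels" (480x640 bool, what is visible of it) and "rect" ([centre column, centre row, width, height] in pixels, round what is visible of it).
- robot.tip_of(camera, query): "at" ([row, column] in pixels: a listed point, or the origin of a listed thing).
The state is a dict: "t": time; "q": joint angles; "dq": joint speeds; "joint_torque": joint torques, N m; "tool_pos": TCP position; "orientation": TCP orientation; "force": force on the tool from outside, world axes, zero at the start; "wrist_torque": the same for the moment, N m; "opening": finger opening in m.
Only numpy, scipy, OpenCV 4.12 (cv2) and the standard library are available. Lean on these libraries where they do the work, as an engineer would, in place of code of your own. Each camera call takes 0.05 s, during which the arm holds its last target.

## Task

Fetch the small black-lidded pot from the middle of the wooden caddy and stand it upright in the middle of the round plywood board. The jar and the dropper bottle hem it in: first clear both of them out to the shallow wooden tray, leave them standing there while you move the pot, and then put each one back upright on the very seat of the caddy it came from. Leave the red-lidded tub, the glaze test tile and the masking tape alone.

Things in the scene. Friction and masses are not known exactly. Their poses are not given: they have to be found in the camera images.
- caddy: fixed pale-wood open caddy, outside 206 mm along its x, 90 mm along y. Origin: centre of underside, z up. Floor 6 mm thick with three round dark seat marks at x = -58, 0, +58 mm: pot in the middle, jar and dropper bottle on the end seats (which is where varies). Side walls 45 mm high, 8 mm thick, 74 mm apart inside (62 mm for x within 17 mm of the middle); end walls 30 mm high, 190 mm apart inside
- jar: glaze jar with a whitish screw cap, loose, round, 55 mm across, 82 mm tall, about 0.15 kg; cap 55 mm across from 66 mm up to the top. Origin: centre of its underside, z up. Stands on an end seat of the caddy
- dropper: slim dropper bottle with a black rubber bulb, loose, 102 mm tall, about 0.07 kg; body 33 mm across up to about 60 mm, tapering to a black collar 24 mm across from 62 to 77 mm up, bulb 13 mm across above it; grip it by the collar. Origin: centre of its underside, z up. Stands on the other end seat of the caddy
- pot: low white pot with a black screw lid, loose, round, 52 mm across, 43 mm tall, about 0.07 kg; lid 52 mm across from 30 mm up to the top. Origin: centre of its underside, z up. On the middle seat, 5 mm from the side walls, 5 mm from the jar, 15 mm from the bottle: grip it along the caddy's length once those are out
- tray: shallow open brown wooden tray, fixed: the side area. Outside 160 mm along its x, 110 mm along its y, 18 mm high; walls 6 mm thick; inner floor about 6 mm up. Origin: centre of its underside, z up
- board: round plain plywood board, fixed, 80 mm across, 10 mm thick: where the pot goes. Origin: centre of its underside, z up (its top is 10 mm above the origin)
- red_tub: bystander: tub with a red lid, 110 mm across, 126 mm tall, loose, beyond the caddy. Origin: centre of its underside
- tile: bystander: L-shaped glaze test tile standing on its foot, 34 x 44 mm, 61 mm tall, loose, between the robot and the caddy. Origin: centre of its underside
- tape: bystander: roll of masking tape lying flat, 104 mm across, 25 mm high, loose, to the right beyond the caddy. Origin: centre of its underside. (Not to be handled: farther right, at about x 0.54, y -0.43 m, a fixed teapot on a turntable reaches 250 mm above the table; pass over or round it)
Not all that is in view belongs to the job. Leave any blue, orange or pink look-alike of the pot alone.

How it is judged:
By the outcome, as a careful person would: the job done as asked, in the order asked, and still so for the second after the job is handed in, with the robot touching nothing.
It also fails if it takes over 128 s, if anything falls off the work surface, if the arm or the gripper's body presses on something with over 40 N, if the wrist force passes 120 N, or if a joint passes its speed limit or range.

## Working session

There is one attempt and no reset: what is moved stays moved. The work goes in short steps, Python scripts to look and compute and a shell command to move; the robot and the scene stay as the last step left them, time stands still between calls to the robot, and variables do not carry over. Pictures are saved under pics/ and viewed, and the job is handed in when it is done.

```bash
mkdir -p pics; ls; python3 - <<'E'
from plant import robot
import cv2
s=robot.read_state()
for k,v in s.items(): print(k,v)
print(robot.grasp_offset)
for n in("side","top"):
    p,d=robot.read_camera(n); cv2.imwrite(f"pics/{n}0.png",p[:,:,::-1])
    m=robot.camera_model(n); print(m)
E
```

```text
pics
t 0.0
q [ 1.06063278e+00  1.31166910e-01  1.48925839e+00 -1.08255071e-05
  1.52298073e+00 -8.54277126e-02]
dq [-1.82245656e-03  1.00443490e-03 -1.81541719e-03  2.55526315e-04
 -1.16367853e-03 -3.60887813e-05]
joint_torque [-1.83708202e-03 -5.59809959e+01 -4.91773939e+01  7.66518968e-02
  3.49055976e-02 -1.60536720e-04]
tool_pos [0.24697383 0.5462018  0.21759548]
orientation [-6.62058820e-01 -3.07050439e+00  2.72759548e-03]
force [ 0.05268113 -0.0229367   0.0431763 ]
wrist_torque [-0.00878492 -0.01013662  0.04504722]
opening 0.0933678888356625
0.0188
{'camera_matrix': array([[442.81697781,   0.        , 314.57285289],
       [  0.        , 442.81697781, 240.68572496],
       [  0.        ,   0.        ,   1.        ]]), 'pose': array([[ 0.98236617, -0.13432263,  0.13005438,  0.46685677],
       [-0.18670473, -0.66792901,  0.720425  , -0.68077335],
       [-0.00990229, -0.73200292, -0.68122953,  0.75007973],
       [ 0.        ,  0.        ,  0.        ,  1.        ]])}
{'camera_matrix': array([[446.41918996,   0.        , 313.82105592],
       [  0.        , 446.41918996, 235.66077755],
       [  0.        ,   0.        ,   1.        ]]), 'pose': array([[-1.38525348e-02, -9.95343500e-01,  9.53909045e-02,
         4.82843706e-01],
       [-9.99903022e-01,  1.39260484e-02,  1.04940394e-04,
         7.18220033e-02],
       [-1.43287009e-03, -9.53802001e-02, -9.95439885e-01,
         1.08409061e+00],
       [ 0.00000000e+00,  0.00000000e+00,  0.00000000e+00,
         1.00000000e+00]])}
```

View pics/side0.png

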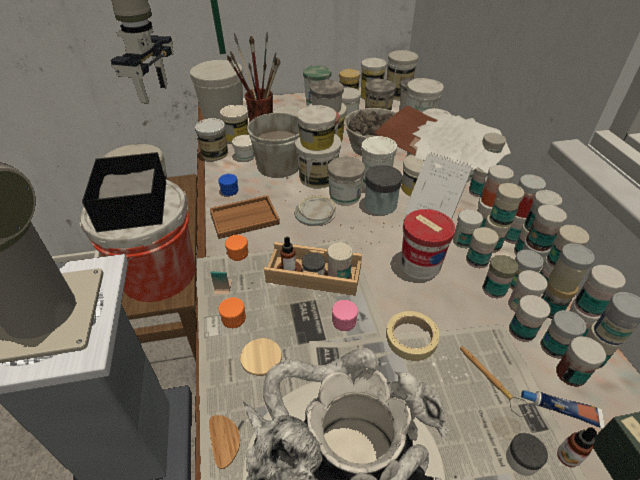

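View pics/top0.png

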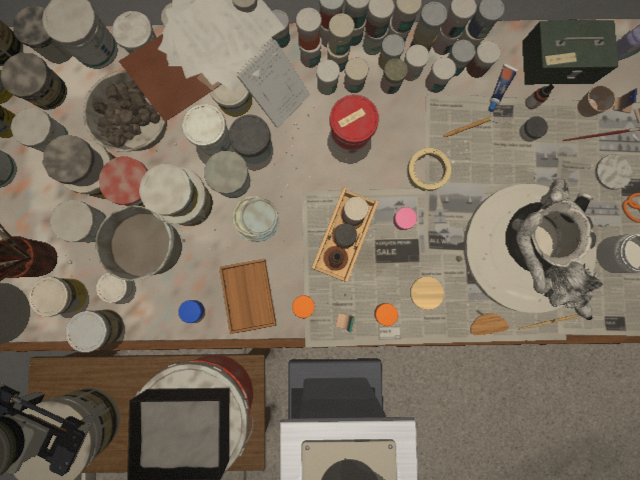

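The top picture shows the caddy at about (345,234), with the jar at its far end (356,209), the pot at (345,235) and the dropper at (335,259). The tray is at (248,296), the board at (427,293), the tile at (345,322), the tub at (354,120) and the tape at (430,168).

```bash
cat > h.py <<'E'
from plant import robot
import numpy as np, cv2
def cloud(cam,d):
    m=robot.camera_model(cam);K=m["camera_matrix"];T=m["pose"]
    v,u=np.mgrid[0:480,0:640]
    P=np.stack([(u-K[0,2])*d/K[0,0],(v-K[1,2])*d/K[1,1],d],-1)
    W=P@T[:3,:3].T+T[:3,3]; W[d<=0]=np.nan
    return W
def proj(cam,p):
    m=robot.camera_model(cam);K=m["camera_matrix"];T=m["pose"]
    c=(np.asarray(p)-T[:3,3])@T[:3,:3]; q=c@K.T
    return q[...,:2]/q[...,2:]
E
python3 - <<'E'
from h import *
for cam in("top","side"):
    p,d=robot.read_camera(cam); W=cloud(cam,d); np.save(f"W_{cam}.npy",W)
    for n in["caddy","jar","dropper","pot","tray","board","tile","tape","red_tub"]:
        r=robot.silhouettes(cam,n)
        for e in r[:3]:
            if e["conf"]<.3: continue
            q=W[e["pixels"]]; q=q[~np.isnan(q[:,0])]
            if len(q)<5: continue
            np.save(f"m_{cam}_{n}.npy",e["pixels"]) if e is r[0] else 0
            zt=np.percentile(q[:,2],97); t=q[q[:,2]>zt-.006]
            (cx,cy),(w,h),a=cv2.minAreaRect(t[:,:2].astype(np.float32)*1000)
            print(cam,n,round(e["conf"],2),np.round(e["rect"]),"n",len(q),"ztop %.3f"%zt,"rect c %.0f %.0f size %.0f %.0f ang %.1f"%(cx,cy,w,h,a),"mean",np.round(t.mean(0),3))
E
```

```text
top caddy 0.64 [344. 235.  70.  91.] n 2171 ztop 0.047 rect c 586 -0 size 90 204 ang 67.7 mean [0.583 0.001 0.045]
top caddy 0.55 [346. 236.  22.  22.] n 382 ztop 0.052 rect c 584 -1 size 48 50 ang 44.0 mean [ 0.584 -0.002  0.049]
top jar 0.74 [356. 210.  27.  32.] n 569 ztop 0.091 rect c 640 -23 size 53 54 ang 17.3 mean [ 0.64  -0.023  0.088]
top jar 0.69 [346. 235.  67.  92.] n 2259 ztop 0.048 rect c 586 -0 size 90 204 ang 67.7 mean [ 0.586 -0.     0.047]
top jar 0.45 [345. 234.  23.  26.] n 445 ztop 0.052 rect c 585 -1 size 49 50 ang 44.1 mean [ 0.585 -0.001  0.049]
top dropper 0.73 [339. 257.  18.  15.] n 169 ztop 0.106 rect c 532 23 size 11 11 ang 87.8 mean [0.532 0.022 0.104]
top dropper 0.36 [247. 294.  59.  75.] n 3251 ztop 0.020 rect c 445 233 size 160 111 ang 9.3 mean [0.442 0.234 0.018]
top pot 0.89 [301. 305.  27.  22.] n 423 ztop 0.047 rect c 419 100 size 49 50 ang 44.3 mean [0.419 0.1   0.044]
top pot 0.81 [404. 217.  25.  27.] n 439 ztop 0.046 rect c 623 -144 size 50 51 ang 44.7 mean [ 0.622 -0.144  0.043]
top pot 0.68 [347. 235.  23.  24.] n 455 ztop 0.052 rect c 585 
[... 1345 characters left out ...]
ot 0.8 [227. 185.  21.  22.] n 366 ztop 0.045 rect c 411 363 size 52 49 ang 85.4 mean [0.412 0.36  0.043]
side tray 0.94 [246. 217.  75.  40.] n 1935 ztop 0.019 rect c 449 211 size 160 159 ang 9.8 mean [0.446 0.227 0.017]
side board 0.79 [261. 356.  45.  40.] n 1189 ztop 0.013 rect c 445 -194 size 79 76 ang 34.0 mean [ 0.445 -0.196  0.011]
side tile 0.91 [222. 284.  23.  26.] n 409 ztop 0.062 rect c 378 -8 size 7 34 ang 76.8 mean [ 0.378 -0.009  0.06 ]
side tape 0.97 [413. 336.  56.  48.] n 1438 ztop 0.027 rect c 744 -209 size 102 101 ang 52.7 mean [ 0.743 -0.211  0.025]
side red_tub 0.64 [429. 244.  54.  70.] n 2962 ztop 0.128 rect c 836 -20 size 108 108 ang 76.6 mean [ 0.835 -0.021  0.125]
```

```bash
python3 - <<'E'
from h import *
W=np.load("W_top.npy").reshape(-1,3); S=np.load("W_side.npy").reshape(-1,3)
A=np.vstack([W,S]); A=A[~np.isnan(A[:,0])]
print("max z (mm), rows x, cols y from .6 down")
ys=np.arange(.6,-.45,-.06)
print("      ",[round(y,2) for y in ys])
for x in np.arange(.25,.9,.06):
    print("%.2f"%x,[int(1000*max([-1]+list(A[(abs(A[:,0]-x)<.03)&(abs(A[:,1]-y)<.03),2]))) for y in ys])
s=robot.read_state();from scipy.spatial.transform import Rotation as R
r=R.from_rotvec(s["orientation"]).as_matrix();print(r, s["t"])
# caddy refined: fit minAreaRect merging both clouds
for cam in("top","side"):
    w=np.load(f"W_{cam}.npy").reshape(-1,3); m=(abs(w[:,2]-.045)<.006)&(abs(w[:,0]-.586)<.12)&(abs(w[:,1])<.09)
    print(cv2.minAreaRect(w[m][:,:2].astype(np.float32)*1000))
E
```

```text
max z (mm), rows x, cols y from .6 down
       [np.float64(0.6), np.float64(0.54), np.float64(0.48), np.float64(0.42), np.float64(0.36), np.float64(0.3), np.float64(0.24), np.float64(0.18), np.float64(0.12), np.float64(0.06), np.float64(0.0), np.float64(-0.06), np.float64(-0.12), np.float64(-0.18), np.float64(-0.24), np.float64(-0.3), np.float64(-0.36), np.float64(-0.42)]
0.25 [401, 464, 466, 347, 85, 84, -23, -1000, -1000, -1000, -1000, -1000, -1000, -1000, -1000, -1000, -1000, -1000]
0.31 [348, 458, 5, 6, 6, 4, 5, 6, 14, 15, 16, 11, 8, 6, 7, 6, 5, 7]
0.37 [106, 104, 5, 5, 47, 21, 22, 22, 46, 43, 64, 48, 47, 8, 9, 11, 11, 42]
0.43 [103, 104, 57, 7, 49, 22, 12, 21, 47, 49, 10, 47, 47, 16, 14, 42, 219, 212]
0.49 [100, 141, 138, 138, 6, 22, 22, 22, 7, 65, 69, 7, 8, 18, 13, 46, 230, 208]
0.55 [100, 139, 86, 138, 139, 7, 21, 20, 6, 85, 110, 49, 7, 22, 17, 44, 219, 180]
0.61 [101, 140, 137, 208, 209, 208, 30, 30, 7, 49, 91, 92, 47, 48, 10, 44, 228, 226]
0.67 [184, 185, 145, 210, 209, 209, 105, 30, 13, 10, 92, 92, 45, 45, 27, 41, 43, 223]
0.73 [186, 185, 145, 209, 209, 205, 105, 8, 11, 6, 6, 5, 6, 29, 30, 6, 10, 40]
0.79 [184, 184, 94, 93, 131, 132, 130, 101, 10, 126, 129, 129, 5, 29, 28, 6, 8, 43]
0.85 [92, 116, 117, 128, 131, 132, 130, 102, 18, 130, 131, 129, 6, 6, 16, 16, 16, 47]
[[-9.11116504e-01  4.12148901e-01 -6.59727278e-06]
 [ 4.12148901e-01  9.11116503e-01 -2.88601472e-05]
 [-5.88379384e-06 -2.90140151e-05 -1.00000000e+00]] 1.1
((585.7662963867188, -0.38866424560546875), (89.99104309082031, 204.652099609375), 67.66541290283203)
((585.639892578125, -0.1666107177734375), (93.09236145019531, 204.60130310058594), 67.63256072998047)
```

```bash
python3 -m handwheel '0.08 -0.14 0 0 0 0.044; 0.16 -0.28 0 0 0 0.044; 0.24 -0.42 0 0 0 0.044; 0.32 -0.56 0 0 0 0.044; 0.4 -0.7 0 0 0 0.044' -1 20
```

```text
t: 1.6
tool_pos: [0.3679, 0.3351, 0.2188]
orientation: [0.608, 3.082, 0.001]
force: [-0.3, 0.3, -0.6]
opening: 0.0931
```

```bash
python3 -m handwheel '0.1 -0.12 0 0 0 0; 0.2 -0.24 0 0 0 0; 0.3 -0.36 0 0 0 0; 0.4 -0.48 0 0 0 0; 0.5 -0.6 0 0 0 0'
```

```text
t: 2.1
tool_pos: [0.5183, 0.155, 0.2189]
orientation: [0.609, 3.081, 0.001]
force: [0.7, 1.2, 0.2]
opening: 0.0932
```

```bash
python3 -m handwheel '0.08 -0.12 0 0 0 0; 0.16 -0.24 0 0 0 0; 0.24 -0.36 0 0 0 0; 0.33 -0.48 0 0 0 0; 0.404 -0.592 0 0 0 0'; python3 -m handwheel '0 0 0 0 0 0; 0 0 -0.12 0 0 0; 0 0 -0.25 0 0 0'; python3 - <<'E'
from h import *
p,d=robot.read_camera("side");cv2.imwrite("pics/s1.png",cv2.resize(p[180:340,200:440,::-1],(720,480)))
print(robot.read_state()["tool_pos"])
E
```

```text
t: 2.6
tool_pos: [0.6395, -0.0229, 0.2186]
orientation: [0.61, 3.081, 0.0]
force: [-0.3, 1.3, 0.0]
opening: 0.093
t: 2.9
tool_pos: [0.6401, -0.0212, 0.1449]
orientation: [0.609, 3.077, 0.001]
force: [0.1, -0.6, -0.7]
opening: 0.0931
[ 0.63496368 -0.02037724  0.13511926]
```

View pics/s1.png

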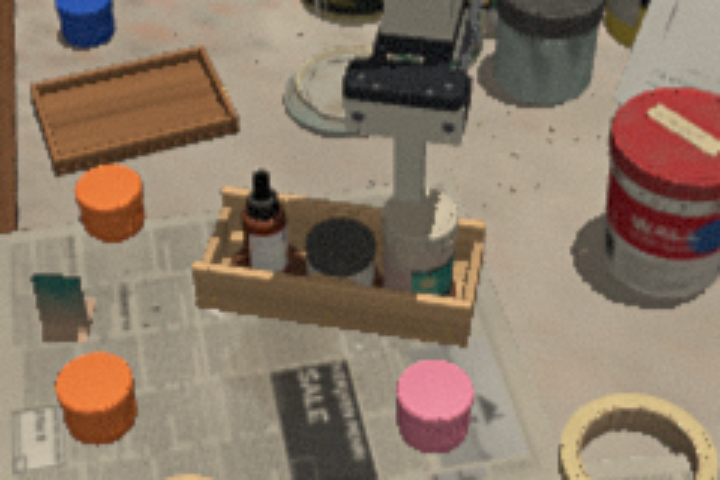

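The gripper is lined up over the jar (cap at about crop (430,215)), with the jaws across the caddy. I'll let it settle before descending.

```bash
python3 -m handwheel '0 0 0 0 0 0; 0 0 0 0 0 0; 0 0 0 0 0 0'
```

```text
t: 3.25
tool_pos: [0.6401, -0.0208, 0.1468]
orientation: [0.608, 3.078, 0.001]
force: [-0.1, -0.9, -0.1]
opening: 0.0927
```

```bash
python3 -m handwheel '0 0 -0.08 0 0 0; 0 0 -0.16 0 0 0; 0 -0.004 -0.22 0 0 0; 0 -0.004 -0.285 0 0 0; 0 -0.004 -0.285 0 0 0'; python3 -m handwheel '0 0 0 0 0 0;0 0 0 0 0 0;0 0 0 0 0 0;0 0 0 0 0 0;0 0 0 0 0 0' 1 20;  python3 -m handwheel '0 0 0 0 0 0;0 0 0 0 0 0;0 0 0 0 0 0;0 0 0 0 0 0;0 0 0 0 0 0'
```

```text
t: 3.75
tool_pos: [0.6376, -0.0219, 0.0571]
orientation: [-0.608, -3.08, 0.0]
force: [-0.7, 0.1, 0.3]
opening: 0.093
t: 4.25
tool_pos: [0.6388, -0.0221, 0.0588]
orientation: [0.609, 3.081, 0.0]
force: [0.1, -0.1, 0.2]
opening: 0.0577
t: 4.75
tool_pos: [0.6388, -0.0221, 0.0586]
orientation: [0.609, 3.081, 0.0]
force: [-0.1, -0.1, 5.7]
opening: 0.0549
```

```bash
python3 -m handwheel '0 0 0.04 0 0 0;0 0 0.12 0 0 0;0 0 0.2 0 0 0;0 0 0.3 0 0 0;0 0 0.37 0 0 0'; python3 - <<'E'
from h import *
A=np.vstack([np.load("W_top.npy").reshape(-1,3),np.load("W_side.npy").reshape(-1,3)])
u=np.array([.925,-.381]);v=np.array([.381,.925])
for c in([.4795,.2387],[.4055,.2265]):
    d=A[:,:2]-c; a=d@u;b=d@v
    m=(A[:,2]>.09)&(abs(a)<.08)&(abs(b)<.14)
    print(c,m.sum(), np.round(A[m][:5],3), a[m].min() if m.any() else 0)
    m2=(A[:,2]>.12)&(abs(b)<.1)&(a>0); print("min u clearance",a[m2].min())
E
```

```text
t: 5.25
tool_pos: [0.6386, -0.0222, 0.1714]
orientation: [0.609, 3.081, 0.0]
force: [0.4, -0.3, -1.5]
opening: 0.0545
[0.4795, 0.2387] 0 [] 0
min u clearance 0.3734716629742316
[0.4055, 0.2265] 0 [] 0
min u clearance 0.437207881900333
```

```bash
python3 -m handwheel '-0.05 0.08 0 0 0 0;-0.12 0.19 0 0 0 0;-0.19 0.31 0 0 0 0;-0.26 0.43 0 0 0 0;-0.33 0.55 0 0 0 0'; python3 -m handwheel '-0.07 0.12 0 0 0 0;-0.14 0.22 0 0 0 0;-0.2 0.32 0 0 0 0;-0.2 0.32 0 0 0 0; -0.2 0.32 0 0 0 0'; python3 - <<'E'
from h import *
p,d=robot.read_camera("side");cv2.imwrite("pics/s2.png",cv2.resize(p[130:290,160:400,::-1],(720,480)))
print(robot.read_state()["tool_pos"])
E
```

```text
t: 5.75
tool_pos: [0.5381, 0.1439, 0.1692]
orientation: [-0.61, -3.081, 0.0]
force: [0.9, 0.4, -0.7]
opening: 0.0548
t: 6.25
tool_pos: [0.479, 0.2392, 0.1693]
orientation: [-0.606, -3.083, 0.001]
force: [0.4, -0.4, -1.8]
opening: 0.0548
[0.47949348 0.23852011 0.16922983]
```

View pics/s2.png

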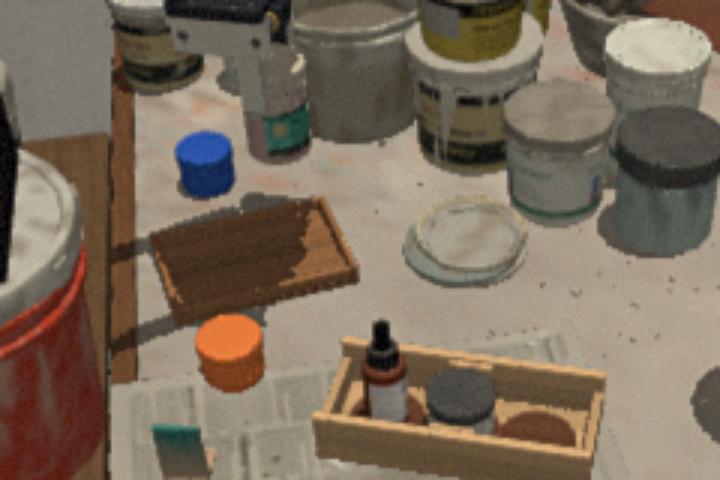

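The jar is held upright above the tray (crop (280,115)), and its empty seat shows at crop (540,428). Lowering it now.

```bash
python3 -m handwheel '0 0 -0.09 0 0 0;0 0 -0.19 0 0 0;0 0 -0.28 0 0 0;0 0 -0.33 0 0 0;0 0 -0.35 0 0 0'; python3 -m handwheel '0 0 -0.006 0 0 0;0 0 -0.012 0 0 0;0 0 -0.018 0 0 0;0 0 -0.018 0 0 0;0 0 -0.018 0 0 0'
```

```text
t: 6.8
tool_pos: [0.4788, 0.2375, 0.0623]
orientation: [-0.611, -3.079, 0.003]
force: [-0.6, -0.5, -0.8]
opening: 0.0548
t: 7.3
tool_pos: [0.4799, 0.2391, 0.0594]
orientation: [0.609, 3.081, 0.001]
force: [-0.0, 1.2, -1.2]
opening: 0.0545
```

```bash
python3 -m handwheel '0 0 -0.003 0 0 0;0 0 -0.006 0 0 0;0 0 -0.006 0 0 0'
```

```text
t: 7.6
tool_pos: [0.4803, 0.2392, 0.0584]
orientation: [0.608, 3.081, 0.001]
force: [-1.8, -0.9, 9.0]
opening: 0.0547
```

```bash
python3 -m handwheel '0 0 0 0 0 0;0 0 0 0 0 0;0 0 0 0 0 0;0 0 0 0 0 0;0 0 0 0 0 0' -1; python3 -m handwheel '0 0 0.03 0 0 0;0 0 0.1 0 0 0;0 0 0.2 0 0 0;0 0 0.3 0 0 0;0 0 0.37 0 0 0'
```

```text
t: 8.1
tool_pos: [0.4794, 0.2389, 0.0568]
orientation: [-0.609, -3.082, 0.0]
force: [0.8, 0.2, 0.4]
opening: 0.0896
t: 8.6
tool_pos: [0.4803, 0.2392, 0.1711]
orientation: [0.609, 3.08, 0.002]
force: [0.3, 1.2, -0.0]
opening: 0.0929
```

```bash
python3 -m handwheel '0.03 -0.14 0 0 0 0;0.07 -0.29 0 0 0 0;0.11 -0.44 0 0 0 0;0.15 -0.6 0 0 0 0;0.174 -0.724 0 0 0 0'; python3 -m handwheel '0 0 0 0 0 0;0 0 0 0 0 0;0 0 -0.1 0 0 0;0 0 -0.2 0 0 0;0 0 -0.2 0 0 0'; python3 - <<'E'
from h import *
p,d=robot.read_camera("side");cv2.imwrite("pics/s3.png",cv2.resize(p[130:290,160:400,::-1],(720,480)))
print(robot.read_state()["tool_pos"])
W=cloud("side",d);r=robot.silhouettes("side","jar")
for e in r[:2]:
    q=W[e["pixels"]];q=q[~np.isnan(q[:,0])];zt=np.percentile(q[:,2],97);t=q[q[:,2]>zt-.006];print(e["conf"],e["rect"],zt,cv2.minAreaRect(t[:,:2].astype(np.float32)*1000))
E
```

```text
t: 9.1
tool_pos: [0.5322, 0.0191, 0.1689]
orientation: [0.61, 3.08, -0.0]
force: [-0.1, 0.3, 0.1]
opening: 0.0927
t: 9.6
tool_pos: [0.5281, 0.0234, 0.1037]
orientation: [-0.605, -3.075, 0.001]
force: [-0.6, -0.1, -0.3]
opening: 0.0928
[0.52953277 0.0232506  0.10618806]
0.93 [254.0, 199.9, 27.0, 31.4] 0.09049596452661403 ((484.4217224121094, 113.87937927246094), (49.402549743652344, 302.3559875488281), 2.5841896533966064)
```

View pics/s3.png

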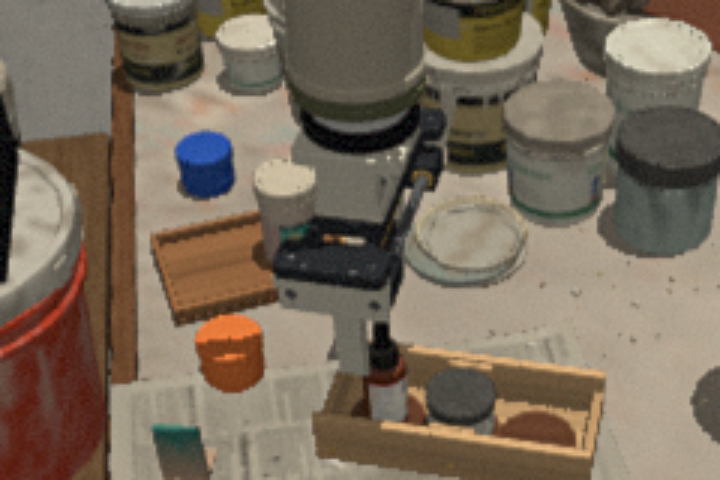

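The jar stands in the tray (crop (285,210)). The open gripper is over the dropper's bulb (crop (380,335)), whose near finger is at (350,340). I'll settle and check the alignment.

```bash
python3 -m handwheel '0 0 0 0 0 0;0 0 0 0 0 0;0 0 0 0 0 0;0 0 0 0 0 0'; python3 - <<'E'
from h import *
p,d=robot.read_camera("top");W=cloud("top",d)
m=(abs(W[...,0]-.532)<.1)&(abs(W[...,1]-.02)<.1)
s=robot.read_state();print(s["tool_pos"],s["t"])
print(proj("side",[[.532,.0218,.104],s["tool_pos"]]))
E
```

```text
t: 10.1
tool_pos: [0.5322, 0.0217, 0.1088]
orientation: [0.609, 3.081, 0.0]
force: [-0.1, -0.3, 0.1]
opening: 0.0929
[0.53202087 0.02165618 0.10851948] 10.15
[[286.38216294 238.3263177 ]
 [286.28917366 236.82231681]]
```

```bash
python3 -m handwheel '0 0 -0.05 0 0 0;0 0 -0.11 0 0 0;0 0 -0.15 0 0 0;0 0 -0.173 0 0 0;0 0 -0.173 0 0 0'; python3 -m handwheel '0 0 0 0 0 0;0 0 0 0 0 0;0 0 0 0 0 0;0 0 0 0 0 0;0 0 0 0 0 0' 1 12;  python3 -m handwheel '0 0 0 0 0 0;0 0 0 0 0 0;0 0 0 0 0 0;0 0 0 0 0 0;0 0 0 0 0 0'
```

```text
t: 10.65
tool_pos: [0.5304, 0.0217, 0.0543]
orientation: [-0.609, -3.079, 0.001]
force: [0.3, -0.0, 0.2]
opening: 0.0928
t: 11.15
tool_pos: [0.5319, 0.0217, 0.0564]
orientation: [0.609, 3.081, 0.0]
force: [0.3, -0.4, 0.8]
opening: 0.0574
t: 11.65
tool_pos: [0.5317, 0.0217, 0.0561]
orientation: [0.609, 3.082, 0.0]
force: [0.9, 0.1, 0.2]
opening: 0.0314
```

```bash
python3 -m handwheel '0 0 0 0 0 0;0 0 0 0 0 0;0 0 0 0 0 0;0 0 0 0 0 0'
```

```text
t: 12.05
tool_pos: [0.5317, 0.0217, 0.056]
orientation: [-0.609, -3.082, -0.0]
force: [-0.5, 0.1, -0.4]
opening: 0.0316
```

The opening of 31.5 mm shows that the fingertips are on the shoulder, not the 24 mm collar. I'll regrip 14 mm higher.

```bash
python3 -m handwheel '0 0 0 0 0 0;0 0 0 0 0 0;0 0 0 0 0 0;0 0 0.02 0 0 0;0 0 0.045 0 0 0' -0.3; python3 -m handwheel '0 0 0 0 0 0;0 0 0 0 0 0;0 0 0 0 0 0;0 0 0 0 0 0;0 0 0 0 0 0' 1 15;  python3 -m handwheel '0 0 0 0 0 0;0 0 0 0 0 0;0 0 0 0 0 0;0 0 0 0 0 0;0 0 0 0 0 0'; python3 - <<'E'
from h import *
p,d=robot.read_camera("side");cv2.imwrite("pics/s4.png",cv2.resize(p[210:290,240:360,::-1],(720,480)))
E
```

```text
t: 12.55
tool_pos: [0.5314, 0.0217, 0.0697]
orientation: [-0.609, -3.081, 0.0]
force: [-0.1, 1.0, 0.7]
opening: 0.0601
t: 13.05
tool_pos: [0.5315, 0.0217, 0.0693]
orientation: [-0.609, -3.082, 0.0]
force: [0.1, 1.1, 1.1]
opening: 0.0255
t: 13.55
tool_pos: [0.5316, 0.0217, 0.0695]
orientation: [-0.609, -3.082, 0.0]
force: [-0.0, 0.4, 0.3]
opening: 0.0229
```

View pics/s4.png

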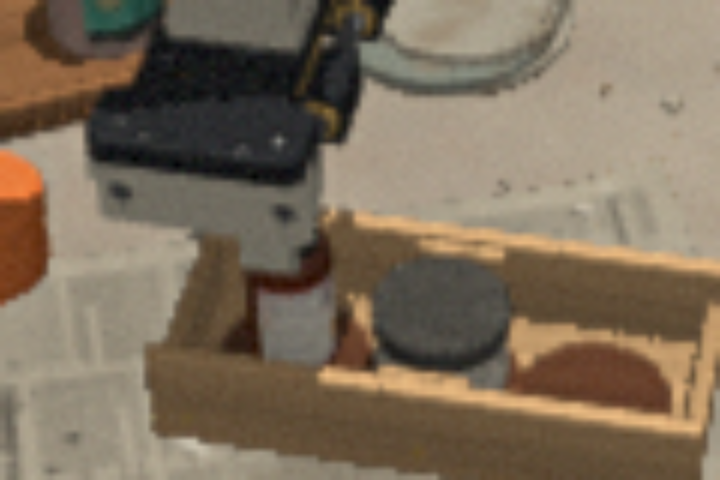

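The collar is gripped at 22.9 mm and the bottle stands upright (crop (298,310)). Lifting it and carrying it to the tray.

```bash
python3 -m handwheel '0 0 0.04 0 0 0;0 0 0.12 0 0 0;0 0 0.2 0 0 0;0 0 0.3 0 0 0;0 0 0.37 0 0 0'; python3 -m handwheel '-0.06 0.1 0 0 0 0;-0.14 0.22 0 0 0 0;-0.22 0.36 0 0 0 0;-0.3 0.48 0 0 0 0;-0.38 0.6 0 0 0 0';python3 -m handwheel '-0.04 0.083 0 0 0 0;-0.04 0.083 0 0 0 0;-0.04 0.083 0 0 0 0;-0.04 0.083 0 0 0 0'; python3 - <<'E'
from h import *
p,d=robot.read_camera("side");cv2.imwrite("pics/s5.png",cv2.resize(p[130:290,160:400,::-1],(720,480)))
E
```

```text
t: 14.1
tool_pos: [0.5324, 0.0217, 0.1838]
orientation: [0.609, 3.079, 0.001]
force: [-0.3, -0.2, -0.8]
opening: 0.0232
t: 14.6
tool_pos: [0.4168, 0.203, 0.1817]
orientation: [0.609, 3.081, 0.001]
force: [0.0, 0.2, -0.9]
opening: 0.0231
t: 15.0
tool_pos: [0.4062, 0.226, 0.1811]
orientation: [0.61, 3.081, 0.0]
force: [0.8, 0.1, 0.9]
opening: 0.023
```

View pics/s5.png

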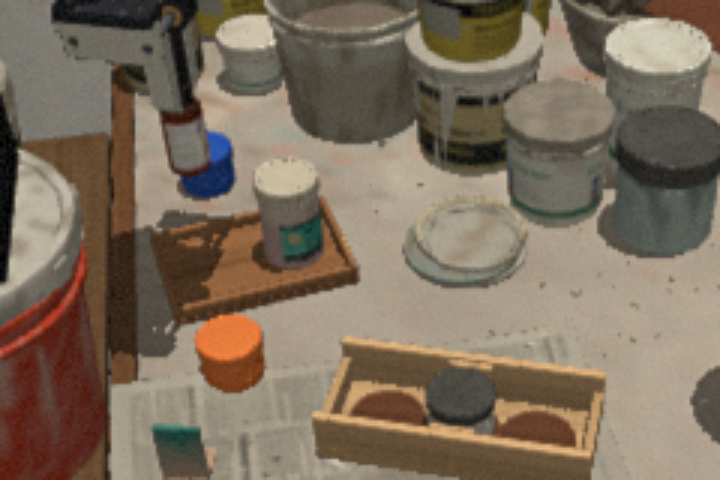

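The bottle hangs upright above the tray's left half (crop (185,140)) and the jar stands beside it. Lowering.

```bash
python3 -m handwheel '0 0 -0.09 0 0 0;0 0 -0.19 0 0 0;0 0 -0.28 0 0 0;0 0 -0.33 0 0 0;0 0 -0.35 0 0 0'; python3 -m handwheel '0 0 -0.006 0 0 0;0 0 -0.012 0 0 0;0 0 -0.018 0 0 0;0 0 -0.02 0 0 0;0 0 -0.02 0 0 0'
```

```text
t: 15.55
tool_pos: [0.4049, 0.225, 0.0735]
orientation: [-0.611, -3.079, 0.003]
force: [-0.2, -0.3, -1.1]
opening: 0.0229
t: 16.05
tool_pos: [0.406, 0.2267, 0.07]
orientation: [0.609, 3.081, 0.001]
force: [-0.3, -0.2, -1.2]
opening: 0.0231
```

```bash
python3 -m handwheel '0 0 -0.003 0 0 0;0 0 -0.006 0 0 0;0 0 -0.006 0 0 0'
```

```text
t: 16.35
tool_pos: [0.4066, 0.227, 0.0692]
orientation: [0.608, 3.08, 0.002]
force: [-2.3, -1.6, 9.1]
opening: 0.023
```

```bash
python3 -m handwheel '0 0 0 0 0 0;0 0 0 0 0 0;0 0 0 0 0 0;0 0 0 0 0 0;0 0 0 0 0 0' -0.2; python3 -m handwheel '0 0 0.03 0 0 0;0 0 0.1 0 0 0;0 0 0.2 0 0 0;0 0 0.3 0 0 0;0 0 0.37 0 0 0' -1
```

```text
t: 16.85
tool_pos: [0.4055, 0.2265, 0.0676]
orientation: [-0.609, -3.082, 0.0]
force: [-0.5, -0.3, -0.2]
opening: 0.0547
t: 17.35
tool_pos: [0.4064, 0.2269, 0.1818]
orientation: [0.609, 3.08, 0.002]
force: [0.5, 0.3, 0.0]
opening: 0.0903
```

```bash
python3 - <<'E'
from h import *
s=robot.read_state();print(s["q"].round(3),s["t"])
p,d=robot.read_camera("top");cv2.imwrite("pics/t6.png",cv2.resize(p[180:340,200:440,::-1],(720,480)))
W=cloud("top",d)
for n in("jar","dropper","pot"):
  for e in robot.silhouettes("top",n)[:3]:
    q=W[e["pixels"]];q=q[~np.isnan(q[:,0])];zt=np.percentile(q[:,2],97);t=q[q[:,2]>zt-.006];print(n,e["conf"],e["rect"],zt,[np.round(k) for k in cv2.minAreaRect(t[:,:2].astype(np.float32)*1000)[:2]])
E
```

```text
[ 0.399 -0.225  1.9   -0.     1.464 -0.782] 17.35
jar 0.56 [242.1, 279.9, 28.6, 24.1] 0.09132271609496921 [array([482., 238.]), array([54., 53.])]
dropper 0.2 [247.4, 286.6, 56.5, 63.4] 0.020304008133706967 [array([454., 232.]), array([145., 111.])]
pot 0.97 [404.0, 217.9, 24.3, 23.4] 0.046051546196426416 [array([ 623., -143.]), array([50., 50.])]
pot 0.96 [301.4, 307.0, 21.9, 22.7] 0.046334621578442606 [array([419.,  99.]), array([46., 48.])]
pot 0.7 [346.4, 236.4, 21.6, 21.4] 0.0524927772064742 [array([585.,  -0.]), array([49., 48.])]
```

View pics/t6.png

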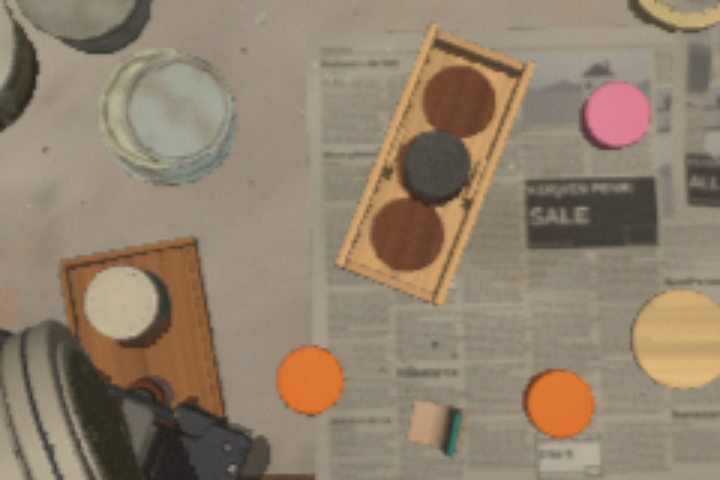

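The jar (crop (125,305)) and dropper (150,390) stand in the tray, and the pot is alone in the middle of the caddy (438,165). I'll go over it, turning the jaws -90° to lie along the caddy.

```bash
python3 -m handwheel '0.1 -0.12 0 0 0 -0.18;0.2 -0.25 0 0 0 -0.36;0.3 -0.38 0 0 0 -0.54;0.4 -0.5 0 0 0 -0.72;0.5 -0.63 0 0 0 -0.9'; python3 -m handwheel '0.05 -0.06 0 0 0 -0.18;0.1 -0.127 0 0 0 -0.36;0.1 -0.127 0 0 0 -0.54;0.1 -0.127 0 0 0 -0.72;0.1 -0.127 0 0 0 -0.9';python3 -m handwheel '0 0 0 0 0 -0.18;0 0 0 0 0 -0.2;0 0 0 0 0 -0.2;0 0 0 0 0 -0.2'
```

```text
t: 18.05
tool_pos: [0.5555, 0.0361, 0.1766]
orientation: [-1.644, -2.674, 0.002]
force: [0.1, 0.3, 0.5]
opening: 0.0928
t: 18.55
tool_pos: [0.5845, -0.0008, 0.1763]
orientation: [-2.469, -1.938, 0.004]
force: [0.4, 0.1, -0.5]
opening: 0.0929
t: 18.95
tool_pos: [0.5852, -0.0005, 0.1779]
orientation: [-2.607, -1.752, 0.002]
force: [-1.4, 0.1, 0.2]
opening: 0.0928
```

```bash
python3 -m handwheel '0 0 -0.1 0 0 0;0 0 -0.2 0 0 0;0 0 -0.3 0 0 0;0 0 -0.3 0 0 0;0 0 -0.3 0 0 0'; python3 -m handwheel '0 0 0 0 0 0'
```

```text
t: 19.45
tool_pos: [0.5852, -0.0004, 0.0887]
orientation: [-2.608, -1.75, 0.002]
force: [-0.3, -0.7, 1.0]
opening: 0.0928
t: 19.55
tool_pos: [0.587, -0.0006, 0.0909]
orientation: [2.608, 1.749, 0.004]
force: [0.2, 1.1, -0.9]
opening: 0.0928
```

```bash
python3 -m handwheel '0 0 -0.06 0 0 0;0 0 -0.13 0 0 0;0 0 -0.19 0 0 0;0 0 -0.228 0 0 0;0 0 -0.228 0 0 0'; python3 -m handwheel '0 0 0 0 0 0;0 0 0 0 0 0;0 0 0 0 0 0;0 0 0 0 0 0;0 0 0 0 0 0' 1 15;  python3 -m handwheel '0 0 0 0 0 0;0 0 0 0 0 0;0 0 0 0 0 0;0 0 0 0 0 0'
```

```text
t: 20.05
tool_pos: [0.5853, -0.0005, 0.02]
orientation: [-2.609, -1.749, 0.001]
force: [0.3, 0.1, 0.6]
opening: 0.0934
t: 20.55
tool_pos: [0.5859, -0.0005, 0.0207]
orientation: [2.61, 1.748, 0.001]
force: [-0.3, 0.5, -0.0]
opening: 0.0574
t: 20.95
tool_pos: [0.5858, -0.0005, 0.0205]
orientation: [2.61, 1.749, 0.0]
force: [-0.9, 0.6, 2.8]
opening: 0.0512
```

```bash
python3 -m handwheel '0 0 0.04 0 0 0;0 0 0.12 0 0 0;0 0 0.2 0 0 0;0 0 0.3 0 0 0;0 0 0.4 0 0 0'; python3 -m handwheel '-0.07 -0.1 0 0 0 0;-0.15 -0.21 0 0 0 0;-0.25 -0.34 0 0 0 0;-0.34 -0.48 0 0 0 0;-0.43 -0.6 0 0 0 0'; python3 -m handwheel '-0.038 -0.048 0 0 0 0;-0.038 -0.048 0 0 0 0;-0.038 -0.048 0 0 0 0;-0.038 -0.048 0 0 0 0'; python3 - <<'E'
from h import *
print(robot.read_state()["tool_pos"])
p,d=robot.read_camera("side");cv2.imwrite("pics/s7.png",cv2.resize(p[220:460,180:540,::-1],(720,480)))
E
```

```text
t: 21.45
tool_pos: [0.5852, -0.0005, 0.1418]
orientation: [-2.61, -1.748, 0.001]
force: [-0.0, -0.6, -1.3]
opening: 0.0516
t: 21.95
tool_pos: [0.4554, -0.182, 0.1411]
orientation: [2.609, 1.748, 0.0]
force: [0.1, -1.2, -0.0]
opening: 0.0512
t: 22.35
tool_pos: [0.4459, -0.1941, 0.1407]
orientation: [2.609, 1.75, 0.001]
force: [0.6, 0.6, -0.5]
opening: 0.0516
[ 0.44593016 -0.19412534  0.14065625]
```

View pics/s7.png

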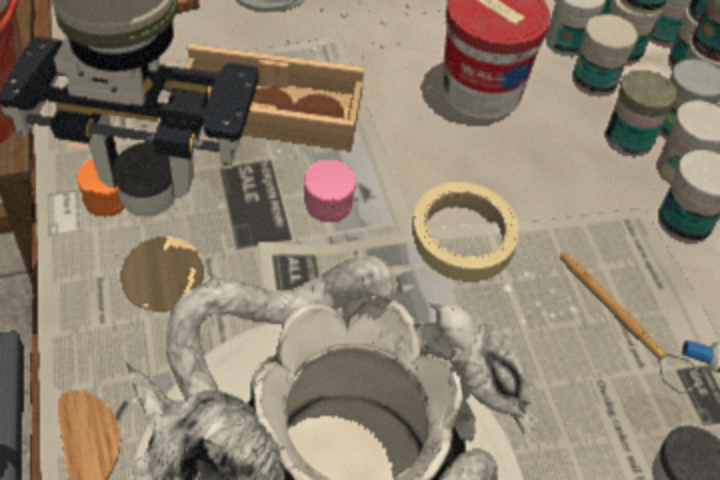

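The pot is held level over the board (pot at crop (145,178), board at (162,272)). Lowering.

```bash
python3 -m handwheel '0 0 -0.09 0 0 0;0 -0.003 -0.19 0 0 0;0 -0.003 -0.29 0 0 0;0 -0.003 -0.34 0 0 0;0 -0.003 -0.365 0 0 0'; python3 -m handwheel '0 0 -0.006 0 0 0;0 0 -0.012 0 0 0;0 0 -0.018 0 0 0;0 0 -0.021 0 0 0;0 0 -0.021 0 0 0'
```

```text
t: 22.9
tool_pos: [0.4445, -0.1941, 0.0288]
orientation: [-2.606, -1.749, 0.002]
force: [-0.6, 0.1, -0.2]
opening: 0.0516
t: 23.4
tool_pos: [0.4456, -0.196, 0.025]
orientation: [2.609, 1.748, 0.001]
force: [-0.1, 0.0, 0.0]
opening: 0.0514
```

```bash
python3 -m handwheel '0 0 -0.003 0 0 0;0 0 -0.005 0 0 0;0 0 -0.005 0 0 0'
```

```text
t: 23.7
tool_pos: [0.4457, -0.1961, 0.0244]
orientation: [2.61, 1.748, 0.0]
force: [-3.5, 2.9, 11.5]
opening: 0.0512
```

```bash
python3 -m handwheel '0 0 0 0 0 0;0 0 0 0 0 0;0 0 0 0 0 0;0 0 0 0 0 0;0 0 0 0 0 0' -1; python3 -m handwheel '0 0 0.03 0 0 0;0 0 0.12 0 0 0;0 0 0.25 0 0 0;0 0 0.4 0 0 0;0 0 0.5 0 0 0'; python3 - <<'E'
from h import *
print(robot.read_state()["tool_pos"])
p,d=robot.read_camera("side");W=cloud("side",d);cv2.imwrite("pics/s8.png",cv2.resize(p[170:410,180:540,::-1],(720,480)))
for n in("pot",):
  for e in robot.silhouettes("side",n)[:6]:
    q=W[e["pixels"]];q=q[~np.isnan(q[:,0])];zt=np.percentile(q[:,2],97);t=q[q[:,2]>zt-.006];print(n,e["conf"],e["rect"],zt,[np.round(k) for k in cv2.minAreaRect(t[:,:2].astype(np.float32)*1000)[:2]])
E
```

```text
t: 24.2
tool_pos: [0.4452, -0.1958, 0.0229]
orientation: [-2.61, -1.748, 0.0]
force: [0.6, 0.0, 0.2]
opening: 0.0865
t: 24.7
tool_pos: [0.4461, -0.1963, 0.1772]
orientation: [2.607, 1.747, 0.003]
force: [0.7, 0.4, 0.4]
opening: 0.0933
[ 0.44613427 -0.19629463  0.17715711]
pot 0.77 [345.7, 315.4, 26.6, 34.6] 0.045765374698895744 [array([ 622., -144.]), array([50., 50.])]
pot 0.72 [230.2, 315.8, 28.3, 34.7] 0.045446912191126426 [array([398., -93.]), array([49., 50.])]
pot 0.59 [260.7, 350.5, 28.2, 35.3] 0.055463974530289326 [array([ 446., -196.]), array([51., 50.])]
```

View pics/s8.png

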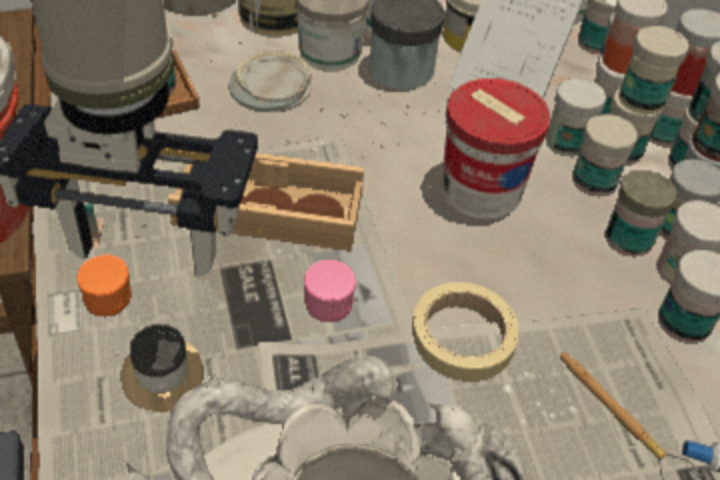

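The pot stands upright on the board: measured centre (446,-196), board (445,-195), top at 55 mm as expected with the ~2 mm depth bias. Next I return the jar, turning the jaws back +90°.

```bash
python3 -m handwheel '0.01 0.15 0 0 0 0.18;0.02 0.3 0 0 0 0.36;0.035 0.45 0 0 0 0.54;0.05 0.6 0 0 0 0.72;0.06 0.76 0 0 0 0.9'; python3 -m handwheel '0.01 0.14 0 0 0 0.18;0.02 0.28 0 0 0 0.36;0.04 0.42 0 0 0 0.54;0.053 0.56 0 0 0 0.72;0.053 0.69 0 0 0 0.9';python3 -m handwheel '0 0 0 0 0 0.18;0 0 0 0 0 0.2;0 0 0 0 0 0.2;0 0 0 0 0 0.2'; python3 - <<'E'
from h import *
print(robot.read_state()["tool_pos"])
p,d=robot.read_camera("top");W=cloud("top",d);cv2.imwrite("pics/t9.png",cv2.resize(p[180:340,200:440,::-1],(720,480)))
E
```

```text
t: 25.3
tool_pos: [0.4628, 0.0337, 0.1726]
orientation: [-1.837, -2.548, 0.0]
force: [0.7, -0.2, -0.1]
opening: 0.0935
t: 25.8
tool_pos: [0.4787, 0.241, 0.1724]
orientation: [-0.84, -3.027, 0.001]
force: [0.7, -0.9, 0.5]
opening: 0.0932
t: 26.2
tool_pos: [0.4791, 0.2384, 0.1728]
orientation: [-0.616, -3.08, 0.001]
force: [0.4, -0.4, -0.0]
opening: 0.0927
[0.47911845 0.23836727 0.17280692]
```

```bash
python3 -m handwheel '0.003 0.002 -0.1 0 0 0;0.003 0.002 -0.2 0 0 0;0.003 0.002 -0.3 0 0 0;0.003 0.002 -0.36 0 0 0;0.003 0.002 -0.381 0 0 0'; python3 -m handwheel '0 0 0 0 0 0;0 0 0 0 0 0;0 0 0 0 0 0;0 0 0 0 0 0;0 0 0 0 0 0' - 20; python3 -m handwheel '0 0 0 0 0 0;0 0 0 0 0 0;0 0 0 0 0 0;0 0 0 0 0 0;0 0 0 0 0 0' 1;python3 -m handwheel '0 0 0 0 0 0;0 0 0 0 0 0;0 0 0 0 0 0;0 0 0 0 0 0;0 0 0 0 0 0'
```

```text
t: 26.75
tool_pos: [0.4785, 0.2384, 0.0563]
orientation: [-0.613, -3.078, 0.003]
force: [-0.5, -0.2, 0.9]
opening: 0.0935
t: 27.25
tool_pos: [0.4806, 0.24, 0.0596]
orientation: [0.609, 3.081, 0.001]
force: [0.3, -0.3, -0.1]
opening: 0.093
t: 27.75
tool_pos: [0.48, 0.2397, 0.0587]
orientation: [-0.609, -3.082, 0.0]
force: [0.0, -0.2, -0.2]
opening: 0.058
t: 28.25
tool_pos: [0.48, 0.2398, 0.0587]
orientation: [-0.609, -3.082, 0.0]
force: [0.4, -1.1, -0.4]
opening: 0.0544
```

```bash
python3 -m handwheel '0 0 0.04 0 0 0;0 0 0.12 0 0 0;0 0 0.2 0 0 0;0 0 0.3 0 0 0;0 0 0.37 0 0 0';  python3 -m handwheel '0.05 -0.08 0 0 0 0;0.12 -0.19 0 0 0 0;0.19 -0.31 0 0 0 0;0.26 -0.43 0 0 0 0;0.33 -0.55 0 0 0 0'; python3 -m handwheel '0.07 -0.12 0 0 0 0;0.14 -0.22 0 0 0 0;0.199 -0.322 0 0 0 0;0.199 -0.322 0 0 0 0;0.199 -0.322 0 0 0 0';python3 -m handwheel '0 0 0 0 0 0;0 0 0 0 0 0;0 0 0 0 0 0'; python3 - <<'E'
from h import *
print(robot.read_state()["tool_pos"])
p,d=robot.read_camera("side");cv2.imwrite("pics/s10.png",cv2.resize(p[130:290,200:440,::-1],(720,480)))
E
```

```text
t: 28.75
tool_pos: [0.4807, 0.24, 0.1728]
orientation: [0.609, 3.08, 0.002]
force: [0.3, 0.3, -1.0]
opening: 0.0547
t: 29.25
tool_pos: [0.5798, 0.0733, 0.1708]
orientation: [0.609, 3.081, 0.0]
force: [1.2, 0.1, -1.1]
opening: 0.0545
t: 29.75
tool_pos: [0.6388, -0.0225, 0.1701]
orientation: [-0.612, -3.081, -0.0]
force: [0.0, 0.9, -1.5]
opening: 0.0543
t: 30.05
tool_pos: [0.6385, -0.0208, 0.17]
orientation: [0.607, 3.082, 0.0]
force: [-0.2, -0.1, -0.8]
opening: 0.0544
[ 0.63848699 -0.02076579  0.17003668]
```

View pics/s10.png

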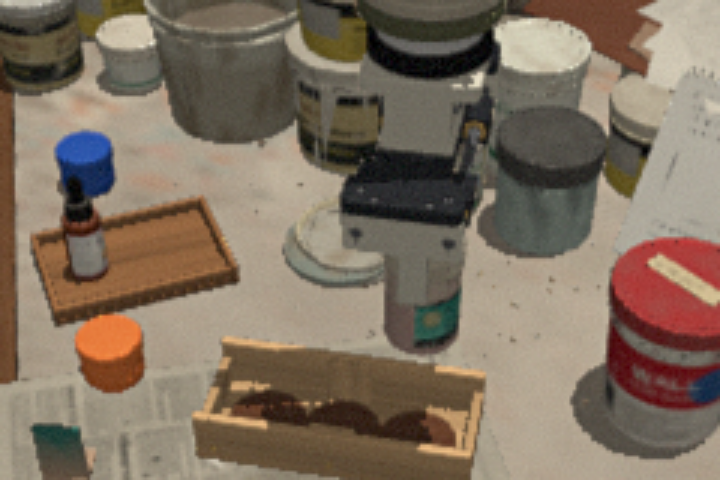

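The jar is held upright above its seat (crop (425,300)), the dropper stands in the tray at (85,235), and the caddy is empty. Lowering.

```bash
python3 -m handwheel '0 -0.003 -0.09 0 0 0;0 -0.003 -0.19 0 0 0;0 -0.003 -0.28 0 0 0;0 -0.003 -0.33 0 0 0;0 -0.003 -0.35 0 0 0'; python3 -m handwheel '0 0 0 0 0 0;0 0 -0.006 0 0 0;0 0 -0.012 0 0 0;0 0 -0.018 0 0 0;0 0 -0.018 0 0 0'
```

```text
t: 30.6
tool_pos: [0.6374, -0.0222, 0.0627]
orientation: [-0.608, -3.079, 0.0]
force: [0.4, -0.2, -2.2]
opening: 0.0545
t: 31.1
tool_pos: [0.639, -0.0227, 0.0597]
orientation: [0.609, 3.081, 0.0]
force: [-0.7, -0.4, -1.0]
opening: 0.0545
```

```bash
python3 -m handwheel '0 0 -0.003 0 0 0;0 0 -0.006 0 0 0;0 0 -0.006 0 0 0'
```

```text
t: 31.4
tool_pos: [0.6393, -0.0229, 0.0587]
orientation: [0.609, 3.081, -0.0]
force: [-3.4, -1.2, 5.3]
opening: 0.055
```

Contact made. Release, rise, and go to the dropper at its release TCP, (0.406, 0.2267).

```bash
python3 -m handwheel '0 0 0 0 0 0;0 0 0 0 0 0;0 0 0 0 0 0;0 0 0 0 0 0;0 0 0 0 0 0' -1; python3 -m handwheel '0 0 0.03 0 0 0;0 0 0.1 0 0 0;0 0 0.2 0 0 0;0 0 0.32 0 0 0;0 0 0.43 0 0 0'; python3 -m handwheel '-0.12 0.12 0 0 0 0;-0.24 0.24 0 0 0 0;-0.35 0.36 0 0 0 0;-0.46 0.48 0 0 0 0;-0.57 0.6 0 0 0 0'; python3 -m handwheel '-0.1 0.12 0 0 0 0;-0.205 0.229 0 0 0 0;-0.205 0.229 0 0 0 0;-0.205 0.229 0 0 0 0;-0.205 0.229 0 0 0 0'; python3 - <<'E'
from h import *
print(robot.read_state()["tool_pos"])
p,d=robot.read_camera("side");cv2.imwrite("pics/s11.png",cv2.resize(p[130:290,160:400,::-1],(720,480)))
E
```

```text
t: 31.9
tool_pos: [0.6387, -0.0227, 0.0574]
orientation: [-0.609, -3.082, 0.0]
force: [-0.3, 0.1, -0.1]
opening: 0.0896
t: 32.4
tool_pos: [0.6388, -0.0227, 0.1888]
orientation: [0.609, 3.081, 0.0]
force: [-0.2, 0.6, 0.5]
opening: 0.0931
t: 32.9
tool_pos: [0.4664, 0.1584, 0.1874]
orientation: [0.61, 3.081, 0.001]
force: [1.1, 0.4, -0.4]
opening: 0.0928
t: 33.4
tool_pos: [0.407, 0.2255, 0.1871]
orientation: [0.609, 3.081, 0.0]
force: [-0.4, -0.7, 1.0]
opening: 0.0931
[0.40700454 0.22549034 0.1870766 ]
```

View pics/s11.png

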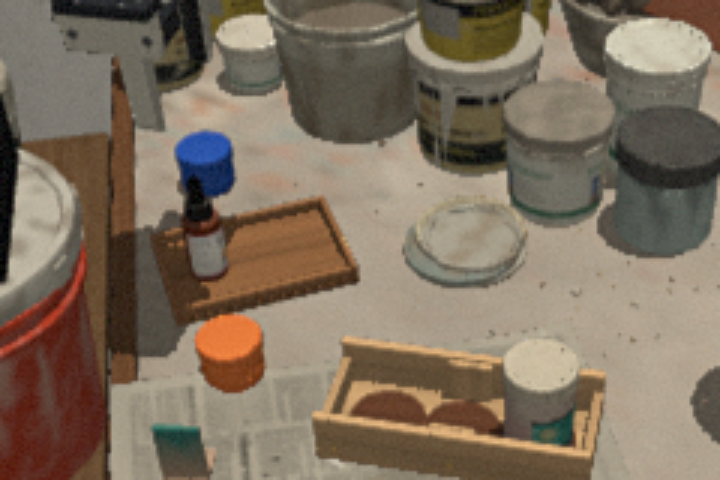

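The jar is back upright on its end seat (crop (540,390)) and the dropper stands upright in the tray (crop (207,235)). Gripping its collar.

```bash
python3 -m handwheel '-0.002 0.003 -0.1 0 0 0;-0.002 0.003 -0.2 0 0 0;-0.002 0.003 -0.3 0 0 0;-0.002 0.003 -0.36 0 0 0;-0.002 0.003 -0.392 0 0 0'; python3 -m handwheel '0 0 0 0 0 0;0 0 0 0 0 0;0 0 0 0 0 0;0 0 0 0 0 0' - 15; python3 -m handwheel '0 0 0 0 0 0;0 0 0 0 0 0;0 0 0 0 0 0;0 0 0 0 0 0;0 0 0 0 0 0' 1;python3 -m handwheel '0 0 0 0 0 0;0 0 0 0 0 0;0 0 0 0 0 0;0 0 0 0 0 0;0 0 0 0 0 0'; python3 -m handwheel '0 0 0 0 0 0;0 0 0 0 0 0;0 0 0 0 0 0;0 0 0 0 0 0'
```

```text
t: 33.95
tool_pos: [0.4052, 0.2252, 0.0668]
orientation: [-0.612, -3.079, 0.003]
force: [-0.3, 0.1, -0.7]
opening: 0.0928
t: 34.35
tool_pos: [0.4067, 0.2272, 0.0702]
orientation: [0.609, 3.08, 0.002]
force: [-0.5, 0.6, -0.5]
opening: 0.0928
t: 34.85
tool_pos: [0.4056, 0.2269, 0.0689]
orientation: [-0.609, -3.082, 0.0]
force: [0.5, 0.8, -0.6]
opening: 0.0575
t: 35.35
tool_pos: [0.4056, 0.2269, 0.0689]
orientation: [-0.609, -3.082, 0.0]
force: [-0.6, 0.2, 0.4]
opening: 0.0234
t: 35.75
tool_pos: [0.4056, 0.2269, 0.0689]
orientation: [-0.609, -3.082, 0.0]
force: [0.3, 0.1, -1.0]
opening: 0.023
```

```bash
python3 -m handwheel '0 0 0.04 0 0 0;0 0 0.12 0 0 0;0 0 0.2 0 0 0;0 0 0.3 0 0 0;0 0 0.37 0 0 0'; python3 -m handwheel '0.06 -0.1 0 0 0 0;0.14 -0.22 0 0 0 0;0.22 -0.36 0 0 0 0;0.3 -0.48 0 0 0 0;0.38 -0.6 0 0 0 0';python3 -m handwheel '0.041 -0.083 0 0 0 0;0.041 -0.083 0 0 0 0;0.041 -0.083 0 0 0 0;0.041 -0.083 0 0 0 0;0.041 -0.083 0 0 0 0'; python3 -m handwheel '0 0 0 0 0 0;0 0 0 0 0 0;0 0 0 0 0 0'
```

```text
t: 36.25
tool_pos: [0.4063, 0.2272, 0.183]
orientation: [0.609, 3.08, 0.002]
force: [1.1, 0.0, -1.1]
opening: 0.0235
t: 36.75
tool_pos: [0.5206, 0.0452, 0.1811]
orientation: [0.609, 3.081, 0.0]
force: [1.5, 0.6, -0.1]
opening: 0.0233
t: 37.25
tool_pos: [0.5316, 0.0231, 0.1802]
orientation: [0.607, 3.082, 0.0]
force: [0.3, 1.0, 0.6]
opening: 0.0234
t: 37.55
tool_pos: [0.5319, 0.0224, 0.18]
orientation: [0.608, 3.082, -0.0]
force: [0.3, -0.5, -0.4]
opening: 0.0233
```

```bash
python3 -m handwheel '-0.001 -0.002 -0.09 0 0 0;-0.001 -0.002 -0.19 0 0 0;-0.001 -0.002 -0.28 0 0 0;-0.001 -0.002 -0.33 0 0 0;-0.001 -0.002 -0.35 0 0 0'; python3 -m handwheel '0 0 0 0 0 0;0 0 -0.006 0 0 0;0 0 -0.012 0 0 0;0 0 -0.018 0 0 0;0 0 -0.018 0 0 0'; python3 - <<'E'
from h import *
p,d=robot.read_camera("side");cv2.imwrite("pics/s12.png",cv2.resize(p[210:290,240:360,::-1],(720,480)))
E
```

```text
t: 38.05
tool_pos: [0.5304, 0.0215, 0.0732]
orientation: [-0.608, -3.079, 0.001]
force: [-0.4, 0.2, 0.0]
opening: 0.0231
t: 38.55
tool_pos: [0.5319, 0.0214, 0.0698]
orientation: [0.609, 3.081, 0.0]
force: [-0.7, -0.2, -0.7]
opening: 0.0234
```

View pics/s12.png

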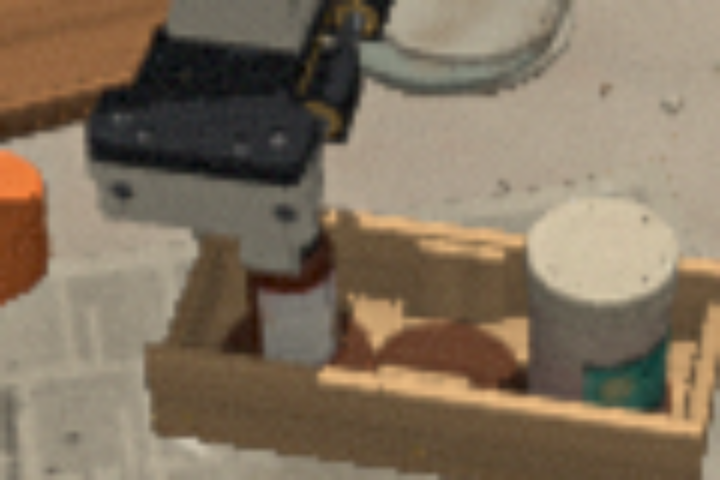

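The bottle sits on its seat mark (crop (298,310)), as it did before lifting. Touch down, release and back off.

```bash
python3 -m handwheel '0 0 -0.003 0 0 0;0 0 -0.006 0 0 0;0 0 -0.006 0 0 0'; python3 -m handwheel '0 0 0 0 0 0;0 0 0 0 0 0;0 0 0 0 0 0;0 0 0 0 0 0;0 0 0 0 0 0' -0.3;  python3 -m handwheel '0 0 0.03 0 0 0;0 0 0.1 0 0 0;0 0 0.2 0 0 0;0 0 0.32 0 0 0;0 0 0.43 0 0 0' -1; python3 -m handwheel '-0.08 0.12 0 0 0 0;-0.16 0.26 0 0 0 0;-0.24 0.4 0 0 0 0;-0.32 0.53 0 0 0 0;-0.4 0.66 0 0 0 0'; python3 -m handwheel '0 0.12 0 0 0 0;0 0.12 0 0 0 0;0 0.12 0 0 0 0;0 0.12 0 0 0 0'; python3 - <<'E'
from h import *
for cam in("top","side"):
    p,d=robot.read_camera(cam); W=cloud(cam,d);np.save(f"F_{cam}.npy",W)
    cv2.imwrite(f"pics/f_{cam}.png",p[:,:,::-1])
    for n in["jar","dropper","pot","tile","tape","red_tub"]:
        for e in robot.silhouettes(cam,n)[:5]:
            if e["conf"]<.35: continue
            q=W[e["pixels"]]; q=q[~np.isnan(q[:,0])]
            if len(q)<5: continue
            zt=np.percentile(q[:,2],97); t=q[q[:,2]>zt-.006]
            (cx,cy),(w,h),a=cv2.minAreaRect(t[:,:2].astype(np.float32)*1000)
            print(cam,n,round(e["conf"],2),"ztop %.3f"%zt,"c %.0f %.0f size %.0f %.0f"%(cx,cy,w,h))
E
```

```text
t: 38.9
tool_pos: [0.5325, 0.0214, 0.0689]
orientation: [0.609, 3.08, 0.0]
force: [-1.6, 0.4, 5.7]
opening: 0.0234
t: 39.4
tool_pos: [0.5315, 0.0214, 0.0676]
orientation: [-0.609, -3.082, 0.0]
force: [1.3, -0.3, -0.4]
opening: 0.058
t: 39.9
tool_pos: [0.5316, 0.0214, 0.1989]
orientation: [0.609, 3.081, 0.0]
force: [2.0, 0.7, 0.7]
opening: 0.0922
t: 40.4
tool_pos: [0.4106, 0.2208, 0.1977]
orientation: [0.609, 3.081, 0.001]
force: [-0.2, 1.1, 0.6]
opening: 0.0931
t: 40.8
tool_pos: [0.4119, 0.2547, 0.197]
orientation: [0.61, 3.082, -0.0]
force: [0.3, -0.9, 0.4]
opening: 0.0935
top jar 0.93 ztop 0.091 c 639 -24 size 53 52
top dropper 0.54 ztop 0.106 c 532 21 size 11 11
top pot 0.92 ztop 0.047 c 420 100 size 49 50
top pot 0.88 ztop 0.047 c 623 -144 size 50 50
top pot 0.61 ztop 0.046 c 399 -92 size 51 50
top pot 0.57 ztop 0.056 c 445 -195 size 50 51
top tile 0.54 ztop 0.063 c 379 -9 size 6 32
top tape 0.8 ztop 0.027 c 744 -209 size 101 102
top tape 0.36 ztop 0.128 c 834 -20 size 106 108
top red_tub 0.58 ztop 0.128 c 835 -19 size 104 107
side jar 0.7 ztop 0.047 c 586 0 size 95 204
side jar 0.61 ztop 0.090 c 639 -24 size 54 54
side dropper 0.69 ztop 0.102 c 532 18 size 6 7
side pot 0.77 ztop 0.046 c 623 -145 size 51 51
side pot 0.75 ztop 0.046 c 399 -93 size 50 50
side pot 0.64 ztop 0.045 c 419 99 size 51 49
side pot 0.6 ztop 0.056 c 446 -197 size 49 50
side pot 0.54 ztop 0.046 c 415 360 size 51 45
side tile 0.87 ztop 0.062 c 379 -9 size 8 30
side tape 0.76 ztop 0.027 c 744 -209 size 101 100
side tape 0.5 ztop 0.020 c 444 234 size 158 115
side red_tub 0.57 ztop 0.127 c 834 -21 size 105 105
```

View pics/f_top.png

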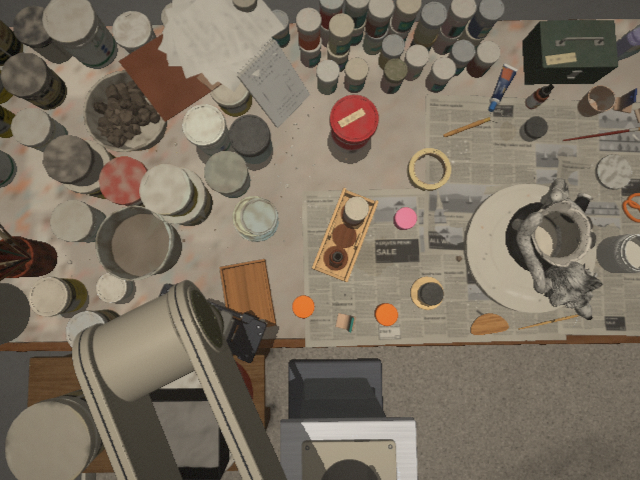

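View pics/f_side.png

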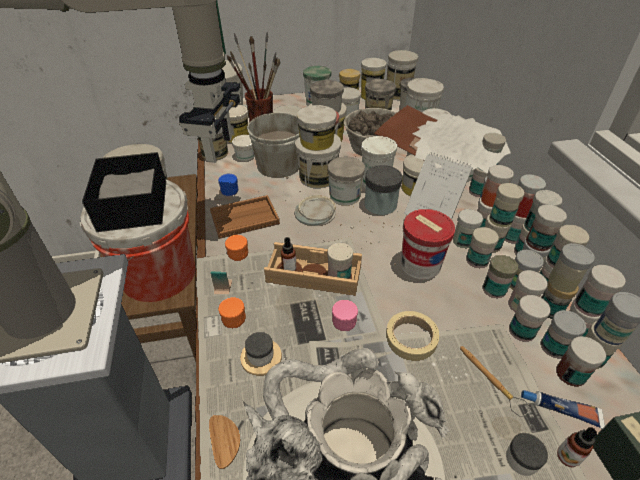

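The final pictures show the pot on the board (top (430,293)), the jar (356,209) and dropper (337,258) back on their seats, the tray empty, and the bystanders unmoved. Handing in.

```bash
python3 - <<'E'
from h import *
print(robot.close_job())
E
```

```text
the job is handed in; nothing more can be done
None
```

The job is done and handed in at about 41 s; no verdict was reported. I cleared the jar, then the dropper bottle, to the tray and put the pot on the board. Then I returned the jar and the dropper to the seats they came from.

**Last checks, from both cameras:**
- **Pot:** it stands upright at (445–446, -195 to -197) mm, with the board's centre at about (445, -195).
- **Jar:** it is at (639, -24) mm, about 1–2 mm from where it started.
- **Dropper:** the top camera puts it at (532, 21) mm, also within 1–2 mm of its start. The side camera read (532, 18), but from only a small patch of the bulb, so I trusted the top view.
- **Bystanders:** the tub, tile, tape and the orange, pink and blue look-alikes were not touched. The tub, tile and tape measured within about 2 mm of their starting places, except one 5 mm difference in a side view of the blue look-alike, which I never went near.
- **Robot:** the gripper was open and clear of everything at the end, and the highest contact force shown after any move was about 12 N.

One thing went wrong and was mended: my first grip on the dropper closed on its shoulder (31.5 mm opening). I opened, went 14 mm higher and gripped the collar (23 mm) before lifting.

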